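# Make up two repair kits from the bench stock

### The job

Make up the two repair kits in their trays: the steel motor and the yellow battery pack go in the blue tray, the white spool of solder and the red meter in the orange tray, the round things in the round pockets and the blocks in the rectangular ones, all standing upright and fully down in their pockets. Leave the green battery pack and the black-flanged copper spool where they stand.

Things in the scene. Friction and masses are not known exactly. Their poses are not given: they have to be found in the camera images.
- spool_white_mid (a point): spool of solder: WHITE flanges, silver-grey winding; upright cylinder, 56 mm diameter, 60 mm high, about 0.3 kg, wound full so that its side is straight. Point: its centre, half-way up, on the cylinder's axis; z up. Loose, stands upright on the bench.
- motor_mid (a point): electric motor: bare STEEL can with a black band at the foot and a brass boss on top; upright cylinder, 50 mm diameter, 58 mm high (plus a 4 mm shaft stub on top), about 0.4 kg. Point: its centre, half-way up, on the cylinder's axis; z up. Loose, stands upright on the bench.
- battery_yellow_mid (a point): battery pack: YELLOW block with a black strap and two brass contacts on top; 70 x 38 mm, 56 mm high, about 0.3 kg. Point: its centre, half-way up; x along the long side, y along the short side, z up. Loose, stands on the bench, may be turned end for end.
- meter_red_mid (a point): pocket meter: RED block with a small screen and a dial on its top face; 72 x 40 mm, 58 mm high, about 0.25 kg. Point: its centre, half-way up; x along the long side, y along the short side, z up. Loose, stands on the bench, may be turned end for end.
- battery_green_mid (a point): GREEN battery pack, otherwise like the yellow one (70 x 38 x 56 mm high); not wanted, stays where it stands. Point: its centre, half-way up
- spool_black_mid (a point): spool of copper wire: BLACK flanges, copper winding, 56 mm diameter, 60 mm high; not wanted, stays where it stands. Point: its centre, half-way up
- kit_blue: BLUE kit tray, a plate 125 mm (its x) by 215 mm (its y) and 12 mm thick, fixed to the bench, with two dark-floored pockets 6 mm deep (pocket floor 6 mm above the bench). Origin: centre of the underside. The ROUND pocket, 72 mm across, has its centre at x = 0, y = -54 mm in the tray's frame; the RECTANGULAR pocket, 88 mm along the tray's x and 56 mm along its y, has its centre at x = 0, y = +52 mm. z points up
- kit_orange: ORANGE kit tray, a plate 125 mm (its x) by 215 mm (its y) and 12 mm thick, fixed to the bench, with two dark-floored pockets 6 mm deep (pocket floor 6 mm above the bench). Origin: centre of the underside. The ROUND pocket, 72 mm across, has its centre at x = 0, y = -54 mm in the tray's frame; the RECTANGULAR pocket, 88 mm along the tray's x and 56 mm along its y, has its centre at x = 0, y = +52 mm. z points up
Not all that is in view belongs to the job. Leave any turquoise look-alike of the kit_blue alone.

How it is judged:
By the outcome, as a careful person would: the job done as asked, in the order asked, and still so for the second after the job is handed in, with the robot touching nothing.
It also fails if it takes over 102 s, if anything falls off the work surface, if the arm or the gripper's body presses on something with over 40 N, if the wrist force passes 120 N, or if a joint passes its speed limit or range.

### The arm

A 6-joint arm with a two-finger parallel gripper is mounted at the origin on the work surface. World frame = base frame: x ahead of the robot, y to its left, z up, the work surface at z = 0. Lengths are in m, angles in rad, forces in N, time in s.
With the tool pointing down it reaches from about 0.35 to 0.975 m from the base axis. Payload 4.9 kg.
Tool frame: the origin (TCP) lies on the centre line of the jaws, within the pads' length; the fingertips stand 25 mm ahead of it and the grasp point (between the pads) lies 6 mm ahead of it; z points along the fingers, y is the line along which they close (so a half turn about z gives the same grasp; the last joint's range is limited). The gripper opens to 85 mm and grips with 20 to 120 N. Pads are 22 mm wide; open, the fingers measure 114 mm over their backs; the gripper's body (76 mm by 85 mm) begins 54 mm behind the grasp point. The pads swing forward as they close: fully open they stand 13 mm farther back than shut.
Start: joints at [-1.392, 0.053, 1.613, -0, 1.476, -0.119], TCP at [0.183, -0.597, 0.256] pointing down, gripper open.
Joint ranges: [-3.01, 3.01], [-1.01, 2.22], [0.06, 2.58], [-1.02, 4.17], [0.09, 2.62], [-3.14, 3.14]. Speed limits (rad/s): [2.57, 2.57, 3.14, 3.14, 3.14, 3.14].

### API

Orientations are given as a unit quaternion [w, x, y, z].
In Python, from plant import state, grab_frame, get_calibration, job gives the robot as it stands. The module is installed in compiled form; this text tells all that it offers.
- The arm moves only by the tool move_arm, never from a script. Its argument "targets" is a list that holds one entry, the list of rows, each a list of 5 numbers: the opening in per cent of the stroke, from 0 (shut) to 100 (fully open), then the shift along the tool's x, y, z as a fraction of full scale, then the turn about the tool's z as a fraction of full scale. A call has 1 to 5 rows; each row shifts and turns the commanded pose from where the row before left it, along the tool's axes as they then stand; what a row does not reach is not made up. Full scale, the value 1, is 0.6 m for a shift and 6 degrees for a turn. A row lasts 1/12 s, in which the tool goes at most 41.7 mm and 7.16 degrees, less where a joint would pass 70% of its speed; a pose out of reach is approached as far as the arm can. A call with a number of a shift or a turn outside -1 to 1 is refused whole. A call with a gripper value outside its range is refused whole. The fingers move at their own pace and stop on an object; the grip force is fixed at half the most. Time passes only in rows, so rows that do not move let the fingers close. It gives the time, the measured TCP pose, the force, the opening and the grip force at its end, in the units of the state.
- state(): the state, without advancing time (a new reading comes with each control period).
- grab_frame(name): name is "scene" or "top"; returns the picture (400x640x3 uint8, red, green, blue); there is no depth.
- get_calibration(name): a dict with "vertical_fov" (degrees; the focal length in pixels is half the picture's height over the tangent of half this angle, whatever the lens; pixels are square), "cx", "cy" (the principal point, pixels), "R" (3x3) and "t" (3): a world point X has camera coordinates R X + t. Camera axes: x right, y down, z forward; pixel columns grow to the right and rows downward; lengths in m; the calibration is good to about 2 mm. A picture is of the moment at which its call begins. get_calibration takes no time and is no camera call.
- job.job_done(): hands the job in; it is judged then, once.
The state is a dict: "time": time; "joint_pos": joint angles; "joint_vel": joint speeds; "joint_efforts": joint torques, N m; "tool_pos": TCP position; "tool_rot": TCP orientation; "contact_force": force on the tool from outside, world axes, zero at the start; "ft_torque": the same for the moment, N m; "gripper_width": opening from 0.0 (shut) to 1.0 (fully open); "grasp_force": force on a finger pad.
Only numpy, scipy, OpenCV 4.12 (cv2) and the standard library are available. Lean on these libraries where they do the work, as an engineer would, in place of code of your own. Each camera call takes 0.05 s, during which the arm holds its last target. There are 200 camera calls.

## Working session

There is one attempt and no reset: what is moved stays moved. The work goes in short steps, Python scripts to look and compute and a tool call to move; the robot and the scene stay as the last step left them, time stands still between calls to the robot, and variables do not carry over. Pictures are saved under pics/ and viewed, at most 14 in all, crops included, and the job is handed in when it is done.

Besides the shell and the picture viewer there is one more tool, called after "Call:" by a JSON object that holds its "fn" and its "kwargs", one argument or row to a line. move_arm: Moves the arm, as the interface text tells. Shift numbers are shares of 0.6 m and turn numbers shares of 6 degrees, none past 1 either way. Its arguments: {"type":"object","properties":{"targets":{"type":"array"}},"required":["targets"]}

```bash
mkdir -p pics; python3 - <<'E'
from plant import *
import cv2
for n in("scene","top"):
    f=grab_frame(n); cv2.imwrite(f"pics/{n}0.png",f[:,:,::-1]); print(n,get_calibration(n))
s=state();print(s)
E
```

```text
scene {'vertical_fov': 49.07776925668405, 'cx': 321.87134986052445, 'cy': 201.20805802354752, 'R': array([[-0.75077447,  0.66051518,  0.00757644],
       [ 0.4240436 ,  0.4907201 , -0.76117069],
       [-0.5064827 , -0.56825477, -0.64850735]]), 't': array([ 0.321981  , -0.16650558,  1.47215775])}
top {'vertical_fov': 49.54853346664639, 'cx': 319.6361245829541, 'cy': 198.67648893442114, 'R': array([[-1.89812113e-02, -9.99816926e-01, -2.41428577e-03],
       [-9.97031390e-01,  1.91084370e-02, -7.45873588e-02],
       [ 7.46198370e-02,  9.91360281e-04, -9.97211561e-01]]), 't': array([0.0278491 , 0.46493821, 1.41828873])}
{'time': 0.1, 'joint_pos': array([-1.39197874e+00,  5.33205869e-02,  1.61412791e+00,  6.77531878e-05,
        1.47600840e+00, -1.18998500e-01]), 'joint_vel': array([ 2.39753231e-04, -3.37837060e-04, -2.74273460e-03,  6.54764596e-05,
       -2.42822956e-03,  2.44410866e-03]), 'joint_efforts': array([ 2.70145492e-04, -3.94903243e+01, -3.71363604e+01, -9.21930837e-05,
        3.91019668e-03, -2.02620248e-05]), 'tool_pos': array([ 0.18332302, -0.59698103,  0.25518466]), 'tool_rot': array([-9.32713774e-04,  9.88933718e-01,  1.48355083e-01,  5.83124137e-06]), 'contact_force': array([ 0.14395349, -0.71080526, -0.3396414 ]), 'ft_torque': array([0.05160765, 0.02772238, 0.00951889]), 'grasp_force': 0.0, 'gripper_width': 0.9989158600112487}
```

View pics/top0.png

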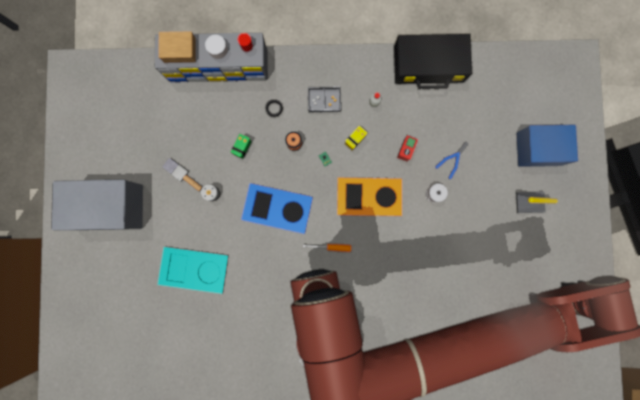

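View pics/scene0.png

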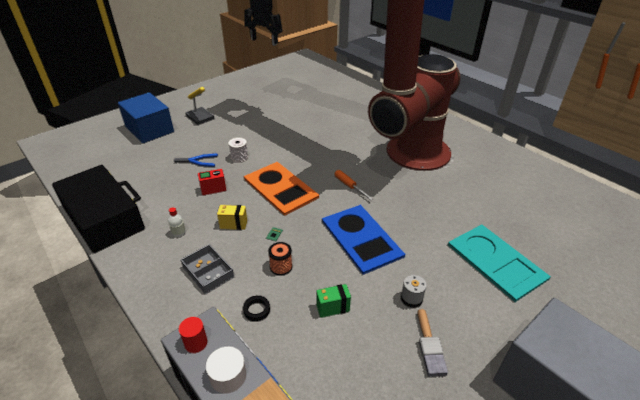

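The top view shows the motor at (209,192), green pack (242,146), copper spool (293,140), yellow pack (356,137), red meter (408,148) and white spool (438,192). The blue tray is at (278,208), the orange tray at (370,196) and the turquoise decoy at (193,270). I'll measure next and confirm with an enlarged crop.

```bash
cat > h.py <<'E'
import numpy as np, cv2
from plant import *
def cal(n):
    c=get_calibration(n); return c,200/np.tan(np.radians(c["vertical_fov"]/2))
def ray(n,uv,z):
    c,f=cal(n); uv=np.atleast_2d(uv).astype(float)
    d=np.c_[(uv[:,0]-c["cx"])/f,(uv[:,1]-c["cy"])/f,np.ones(len(uv))]@c["R"]
    o=-c["R"].T@c["t"]; return (o+d*((z-o[2])/d[:,2])[:,None])[:,:2]
def blob(img,box,lo,hi,k=3):
    """largest hue/sat/val blob in box; centroid of hull, and hull points"""
    x0,y0,x1,y1=box; h=cv2.cvtColor(img[y0:y1,x0:x1],cv2.COLOR_RGB2HSV)
    m=cv2.inRange(h,lo,hi) if lo[0]<=hi[0] else cv2.inRange(h,(lo[0],)+lo[1:],(180,)+hi[1:])|cv2.inRange(h,(0,)+lo[1:],hi)
    m=cv2.morphologyEx(m,cv2.MORPH_CLOSE,np.ones((k,k),np.uint8))
    cs,_=cv2.findContours(m,cv2.RETR_EXTERNAL,cv2.CHAIN_APPROX_NONE)
    c=cv2.convexHull(max(cs,key=cv2.contourArea))
    M=cv2.moments(c); return np.array([M["m10"]/M["m00"]+x0,M["m01"]/M["m00"]+y0]),c[:,0]+[x0,y0]
def rect(n,hull,z):
    p=(ray(n,hull,z)*1000).astype(np.float32); (c,s,a)=cv2.minAreaRect(p)
    if s[0]<s[1]: s=s[::-1]; a+=90
    return np.round(c,1),np.round(s,1),round((a+90)%180-90,1)
E
cat > m.py <<'E'
from h import *
T=grab_frame("top");S=grab_frame("scene")
O={"blue":((235,175,320,240),(370,200,410,275),(100,130,60),(125,255,255),.006),
"orange":((330,170,410,222),(240,158,325,215),(8,150,60),(22,255,255),.006),
"yellow":((340,120,372,155),(212,200,252,232),(23,120,60),(35,255,255),.028),
"red":((395,130,422,165),(192,165,230,196),(172,120,50),(6,255,255),.029),
"green":((228,130,256,162),(312,282,355,320),(45,100,40),(80,255,255),.028)}
O["blue"]=((235,175,320,240),(318,200,410,275))+O["blue"][2:]
for k,(bt,bs,lo,hi,z) in O.items():
    for n,I,b in(("top",T,bt),("scene",S,bs)):
        c,hl=blob(I,b,lo,hi,7); print(k,n,c.round(1),(ray(n,c,z)*1000).round(1),rect(n,hl,2*z if n=="top" else z))
    if k in("blue","orange"):
        for n,I,b in(("top",T,bt),):
            g=cv2.cvtColor(I,cv2.COLOR_RGB2HSV)[b[1]:b[3],b[0]:b[2],2]; m=cv2.inRange(g,0,60)
            _,_,st,ce=cv2.connectedComponentsWithStats(m)
            for s,q in zip(st[1:],ce[1:]):
                if s[4]>120: print("  pocket",n,s[2:],(q+b[:2]).round(1),(ray(n,q+b[:2],.007)*1000).round(1))
def big(I,b,k): return cv2.resize(I[b[1]:b[3],b[0]:b[2]],None,fx=k,fy=k,interpolation=cv2.INTER_CUBIC)
a=big(T,(190,115,455,235),3); 
c=np.hstack([big(S,(395,265,435,315),5),big(S,(220,130,260,180),5),big(T,(195,175,235,225),5)[:, :195],big(T,(420,170,460,220),5)[:, :200]])
c=np.hstack([c,np.zeros((250,795-c.shape[1],3),np.uint8)])[:235] if c.shape[1]<795 else c[:235,:795]
cv2.imwrite("pics/crop.png",np.vstack([a,c])[:,:,::-1])
E
python3 m.py
```

```text
blue top [276.8 207.9] [[438.2 162.3]] (array([438.2, 162. ]), array([211. , 121.7]), 76.4)
blue scene [362.9 239.4] [[438.4 173.6]] (array([433.8, 166.3]), array([230.3, 131.1]), 75.8)
  pocket top [ 18  24 300] [261.3 204.7] [[449.8 213.8]]
  pocket top [ 18  18 254] [292.5 211.6] [[424.9 110.2]]
orange top [368.9 196.1] [[ 471.8 -145.7]] (array([ 471.7, -145.6]), array([207.1, 120.2]), 88.9)
orange scene [281.2 188.4] [[ 470.7 -136.1]] (array([ 469.9, -142.5]), array([233.4, 138.2]), 87.9)
  pocket top [ 14  23 297] [353.6 196.3] [[472.1 -94.4]]
  pocket top [ 18  18 250] [385.4 196.7] [[ 468.7 -200.6]]
yellow top [355.4 137.4] [[ 666.6 -103.8]] (array([ 660.9, -100.9]), array([74.8, 39.3]), -45.9)
yellow scene [231.8 217.9] [[663.4 -99.3]] (array([ 663.9, -101.5]), array([103. ,  83.6]), 49.2)
red top [406.6 148.2] [[ 626.6 -272.4]] (array([ 621.2, -267.4]), array([81.1, 46.2]), -28.1)
red scene [211.7 182.1] [[ 624.2 -269.5]] (array([ 624. , -268.2]), array([124.9,  73.3]), 66.5)
green top [239.9 145.9] [[645.4 280.3]] (array([641.9, 276. ]), array([72.6, 51.3]), -26.8)
green scene [333.1 300.2] [[640.  277.5]] (array([638.5, 277.1]), array([90.1, 78.3]), 60.0)
```

View pics/crop.png

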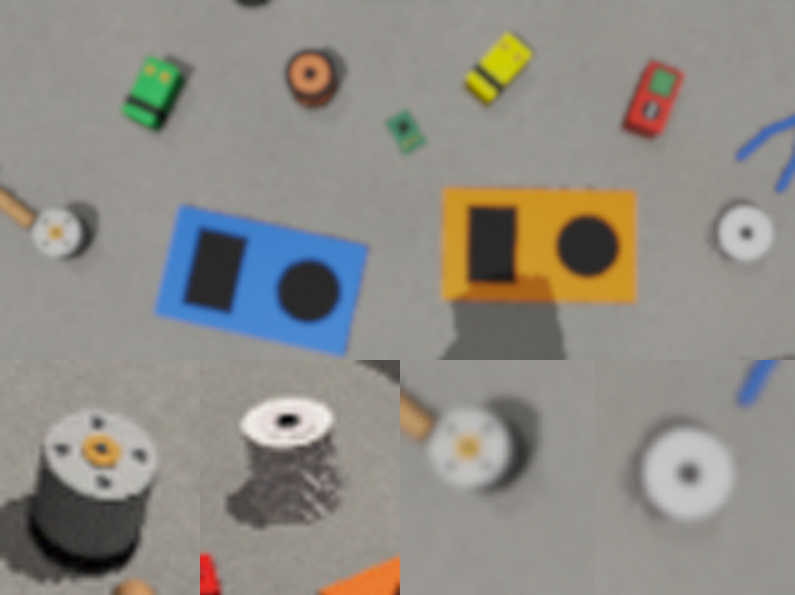

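The crop confirms the four wanted things: the steel motor with a brass boss at (208.5,192), the yellow pack, the red meter and the white-flanged spool at (438,192). One more pass will give the round tops and the block angles.

```bash
cat > m2.py <<'E'
from h import *
T=grab_frame("top");S=grab_frame("scene")
for k,n,b,z in(("motor","top",(198,180,225,207),.058),("motor","scene",(400,272,428,292),.058),("white","top",(425,178,452,207),.06),("white","scene",(225,135,250,151),.06)):
    c,h=blob(T if n=="top" else S,b,(0,0,165 if n=="top" else 150),(180,60,255),3); print(k,n,c.round(1),(ray(n,c,z)*1000).round(1),rect(n,h,z)[1])
for k,b,lo,hi,z in(("yellow",(340,120,372,155),(23,120,v:=60),(35,255,255),.056),("red",(395,130,422,165),(172,120,50),(6,255,255),.058)):
  for v in(50,150):
    I=cv2.resize(T,None,fx=4,fy=4,interpolation=cv2.INTER_CUBIC)
    c,h=blob(I,[4*x for x in b],lo[:2]+(v,),hi,25)
    p=(ray("top",(h+.5)/4-.5,z)*1000).astype(np.float32); M=cv2.moments(p)
    print(k,v,p.mean(0),M["m10"]/M["m00"],M["m01"]/M["m00"],"ang",np.degrees(.5*np.arctan2(2*M["mu11"],M["mu20"]-M["mu02"])),cv2.minAreaRect(p))
E
python3 m2.py
```

```text
motor top [207.9 192.3] [[489.8 378.9]] [46.2 45.3]
motor scene [413.5 281.5] [[486.3 373.6]] [69.2 53.8]
white top [438.5 192.4] [[ 475.  -363.6]] [55.3 54.1]
white scene [237.  142.5] [[ 474.2 -358.9]] [97.  77.7]
yellow 50 [ 660.5468  -105.70415] 660.3603476431307 -101.91621394803992 ang -42.221746941841225 ((660.1275634765625, -101.84774017333984), (39.50017166137695, 77.56222534179688), 46.62506103515625)
yellow 150 [ 663.6516  -106.34494] 662.4881823944975 -103.15026234979509 ang -43.70415930042584 ((662.3030395507812, -103.33771514892578), (38.678062438964844, 72.35304260253906), 46.62506103515625)
red 50 [ 619.4    -265.5267] 622.0875473848274 -268.76589511610644 ang -24.60531265391537 ((621.8797607421875, -268.89984130859375), (41.6357307434082, 79.0879135131836), 67.40818786621094)
red 150 [ 624.1774 -272.485 ] 624.7625700439617 -271.05004521415026 ang -21.609114426948803 ((624.8575439453125, -271.2920837402344), (39.7872200012207, 71.58454132080078), 67.00000762939453)
```

Call:
{"fn": "move_arm", "kwargs": {
  "targets": [
    [[100, 0.05, -0.04, 0, 0], [100, 0.05, -0.04, 0, 0], [100, 0.05, -0.04, 0, 0], [100, 0.05, -0.04, 0, 0], [100, 0.05, -0.04, 0, 0]]
  ]
}}

```text
time: 0.72
tool_pos: [0.2922, -0.4372, 0.2562]
tool_rot: [0.0, 0.989, 0.148, 0.0]
contact_force: [1.9, 0.8, 0.8]
gripper_width: 1.004
grasp_force: 0.0
```

Call:
{"fn": "move_arm", "kwargs": {
  "targets": [
    [[100, 0.05, -0.04, 0, 0], [100, 0.05, -0.04, 0, 0], [100, 0.05, -0.04, 0, 0], [100, 0.05, -0.04, 0, 0], [100, 0.05, -0.04, 0, 0]]
  ]
}}

```text
time: 1.13
tool_pos: [0.4004, -0.2783, 0.2565]
tool_rot: [0.0, 0.989, 0.148, 0.0]
contact_force: [0.8, 0.1, -0.3]
gripper_width: 1.0
grasp_force: 0.0
```

Call:
{"fn": "move_arm", "kwargs": {
  "targets": [
    [[100, 0.0232, -0.0503, 0.008, 0], [100, 0.0232, -0.0503, 0.008, 0], [100, 0.0232, -0.0503, 0.008, 0], [100, 0.0232, -0.0503, 0.008, 0], [100, 0.0232, -0.0503, 0.008, 0]]
  ]
}}

```text
time: 1.55
tool_pos: [0.4219, -0.1137, 0.2322]
tool_rot: [0.0, 0.989, 0.148, 0.0]
contact_force: [0.1, 1.4, 0.5]
gripper_width: 0.999
grasp_force: 0.0
```

Call:
{"fn": "move_arm", "kwargs": {
  "targets": [
    [[100, 0.0232, -0.0503, 0.008, 0], [100, 0.0232, -0.0503, 0.008, 0], [100, 0.0232, -0.0503, 0.008, 0], [100, 0.0232, -0.0503, 0.008, 0], [100, 0.0232, -0.0503, 0.008, 0]]
  ]
}}

```text
time: 1.97
tool_pos: [0.4442, 0.051, 0.2083]
tool_rot: [0.0, 0.989, 0.148, 0.0]
contact_force: [0.5, 0.3, 0.2]
gripper_width: 1.003
grasp_force: 0.0
```

Call:
{"fn": "move_arm", "kwargs": {
  "targets": [
    [[100, 0.0232, -0.0503, 0.008, 0], [100, 0.0232, -0.0503, 0.008, 0], [100, 0.0232, -0.0503, 0.008, 0], [100, 0.0232, -0.0503, 0.008, 0], [100, 0.0232, -0.0503, 0.008, 0]]
  ]
}}

```text
time: 2.38
tool_pos: [0.4664, 0.2158, 0.1842]
tool_rot: [0.0, 0.989, 0.149, 0.0]
contact_force: [1.3, 0.3, 0.1]
gripper_width: 0.997
grasp_force: 0.0
```

Call:
{"fn": "move_arm", "kwargs": {
  "targets": [
    [[100, 0.0232, -0.0503, 0.008, 0], [100, 0.0232, -0.0503, 0.008, 0], [100, 0.0232, -0.0503, 0.008, 0], [100, 0.0232, -0.0503, 0.008, 0], [100, 0.0232, -0.0503, 0.008, 0]]
  ]
}}

```text
time: 2.8
tool_pos: [0.4887, 0.3805, 0.16]
tool_rot: [0.0, 0.989, 0.149, 0.0]
contact_force: [1.0, -0.4, 1.4]
gripper_width: 1.0
grasp_force: 0.0
```

Call:
{"fn": "move_arm", "kwargs": {
  "targets": [
    [[100, 0, 0.004, 0.05, 0], [100, 0, 0, 0.05, 0], [100, 0, 0, 0.045, 0], [100, 0, 0, 0.035, 0], [100, 0, 0, 0.02, 0]]
  ]
}}

```text
time: 3.22
tool_pos: [0.4877, 0.3754, 0.0368]
tool_rot: [0.001, 0.989, 0.148, -0.002]
contact_force: [-0.7, -0.1, -0.3]
gripper_width: 1.002
grasp_force: 0.0
```

Call:
{"fn": "move_arm", "kwargs": {
  "targets": [
    [[0, 0, 0, 0, 0], [0, 0, 0, 0, 0], [0, 0, 0, 0, 0], [0, 0, 0, 0, 0], [0, 0, 0, 0, 0]]
  ]
}}

```text
time: 3.63
tool_pos: [0.491, 0.3774, 0.0428]
tool_rot: [-0.001, 0.989, 0.148, 0.002]
contact_force: [-0.4, -0.0, 3.1]
gripper_width: 0.576
grasp_force: 62.7
```

Call:
{"fn": "move_arm", "kwargs": {
  "targets": [
    [[0, 0, 0, 0, 0], [0, 0, 0, 0, 0], [0, 0, 0, 0, 0]]
  ]
}}

```text
time: 3.88
tool_pos: [0.4911, 0.3774, 0.0428]
tool_rot: [-0.001, 0.989, 0.148, 0.002]
contact_force: [-1.0, 1.0, 7.2]
gripper_width: 0.572
grasp_force: 62.6
```

Call:
{"fn": "move_arm", "kwargs": {
  "targets": [
    [[0, 0, 0, -0.02, 0], [0, 0, 0, -0.04, 0], [0, 0, 0, -0.04, 0], [0, 0, 0, -0.03, 0], [0, -0.01, 0.02, -0.02, 0]]
  ]
}}

```text
time: 4.3
tool_pos: [0.4876, 0.3645, 0.1327]
tool_rot: [-0.001, 0.989, 0.149, 0.001]
contact_force: [0.6, -0.5, -3.7]
gripper_width: 0.571
grasp_force: 63.1
```

Call:
{"fn": "move_arm", "kwargs": {
  "targets": [
    [[0, -0.022, 0.038, 0, 0], [0, -0.025, 0.043, 0, 0], [0, -0.025, 0.043, 0, 0], [0, -0.025, 0.043, 0, 0], [0, -0.025, 0.043, 0, 0]]
  ]
}}

```text
time: 4.72
tool_pos: [0.4525, 0.2196, 0.1294]
tool_rot: [0.0, 0.989, 0.149, -0.001]
contact_force: [-0.0, 0.1, -3.7]
gripper_width: 0.569
grasp_force: 63.2
```

Call:
{"fn": "move_arm", "kwargs": {
  "targets": [
    [[0, -0.025, 0.043, 0, 0], [0, -0.025, 0.043, 0, 0], [0, -0.025, 0.043, 0, 0], [0, -0.018, 0.025, 0, 0], [0, -0.008, 0.0117, 0, 0]]
  ]
}}

```text
time: 5.13
tool_pos: [0.4236, 0.1064, 0.1292]
tool_rot: [0.0, 0.989, 0.147, -0.001]
contact_force: [-0.3, -0.3, -4.5]
gripper_width: 0.576
grasp_force: 63.4
```

Call:
{"fn": "move_arm", "kwargs": {
  "targets": [
    [[0, 0, 0, 0, 0], [0, 0, 0, 0, 0]]
  ]
}}

```text
time: 5.3
tool_pos: [0.4251, 0.1085, 0.13]
tool_rot: [-0.0, 0.989, 0.148, -0.0]
contact_force: [0.3, 0.3, -3.8]
gripper_width: 0.568
grasp_force: 63.3
```

```bash
python3 - <<'E'
from h import *
S=grab_frame("scene");T=grab_frame("top")
cv2.imwrite("pics/c2.png",np.hstack([cv2.resize(S[150:290,290:430],(400,400)),cv2.resize(T[140:240,230:330],(400,400))])[:,:,::-1])
print(state()["joint_pos"],state()["tool_pos"])
E
```

```text
[ 8.10408114e-02 -3.01812255e-01  2.15228351e+00  4.60509437e-04
  1.29128028e+00  1.35315628e+00] [0.42556    0.10912078 0.13028612]
```

View pics/c2.png

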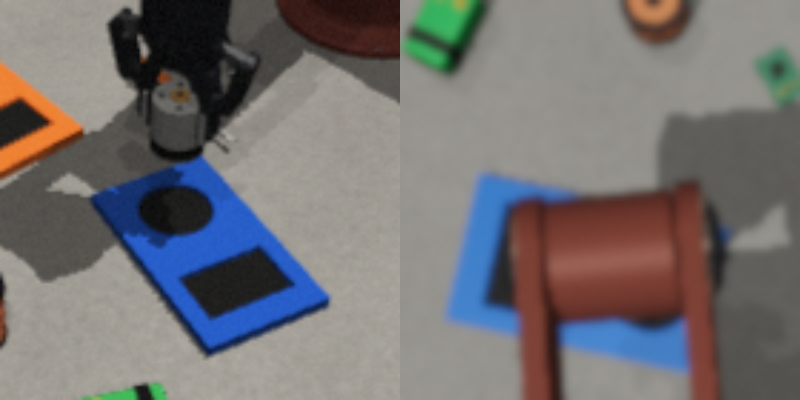

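The motor hangs upright in the jaws above the blue round pocket, at (185,210) in the left crop. I'll lower it and release.

Call:
{"fn": "move_arm", "kwargs": {
  "targets": [
    [[0, 0, 0, 0.03, 0], [0, 0, 0, 0.04, 0], [0, 0, 0, 0.035, 0], [0, 0, 0, 0.022, 0], [0, 0, 0, 0.01, 0]]
  ]
}}

```text
time: 5.82
tool_pos: [0.4241, 0.1091, 0.0485]
tool_rot: [0.0, 0.989, 0.149, -0.004]
contact_force: [-26.5, -3.7, 49.7]
gripper_width: 0.573
grasp_force: 67.8
```

Call:
{"fn": "move_arm", "kwargs": {
  "targets": [
    [[0, 0, 0, 0.002, 0], [0, 0, 0, 0, 0], [0, 0, 0, 0, 0]]
  ]
}}

```text
time: 6.07
tool_pos: [0.4264, 0.1094, 0.0486]
tool_rot: [-0.0, 0.989, 0.149, -0.0]
contact_force: [-4.5, -0.4, 5.7]
gripper_width: 0.569
grasp_force: 64.3
```

Call:
{"fn": "move_arm", "kwargs": {
  "targets": [
    [[80, 0, 0, 0, 0], [90, 0, 0, 0, 0], [100, 0, 0, 0, 0], [100, 0, 0, -0.02, 0], [100, 0, 0, -0.04, 0]]
  ]
}}

```text
time: 6.48
tool_pos: [0.4233, 0.1084, 0.0806]
tool_rot: [-0.0, 0.989, 0.148, -0.003]
contact_force: [0.2, 0.0, 0.3]
gripper_width: 0.997
grasp_force: 0.0
```

Call:
{"fn": "move_arm", "kwargs": {
  "targets": [
    [[100, 0, 0, -0.06, 0], [100, 0, 0, -0.04, 1], [100, 0, 0, 0, 1], [100, 0, 0, 0, 1], [100, 0, 0, 0, 1]]
  ]
}}

```text
time: 6.9
tool_pos: [0.4264, 0.1087, 0.1443]
tool_rot: [-0.0, 0.998, -0.063, 0.001]
contact_force: [-0.0, -0.2, 0.0]
gripper_width: 1.002
grasp_force: 0.0
```

Call:
{"fn": "move_arm", "kwargs": {
  "targets": [
    [[100, 0, 0, 0, 1], [100, 0, 0, 0, 1], [100, 0, 0, 0, 1], [100, 0, 0, 0, 1], [100, 0, 0, 0, 1]]
  ]
}}

```text
time: 7.32
tool_pos: [0.4258, 0.1086, 0.1432]
tool_rot: [-0.0, 0.948, -0.319, 0.0]
contact_force: [0.3, -0.6, -0.1]
gripper_width: 0.998
grasp_force: 0.0
```

Call:
{"fn": "move_arm", "kwargs": {
  "targets": [
    [[100, 0.03, 0, 0, 1], [100, 0.055, 0, 0, 0], [100, 0.06, 0, 0, 0], [100, 0.06, 0, 0, 0], [100, 0.06, 0, 0, 0]]
  ]
}}

```text
time: 7.73
tool_pos: [0.5446, 0.0005, 0.1432]
tool_rot: [-0.0, 0.931, -0.366, 0.0]
contact_force: [-0.1, 1.0, 0.9]
gripper_width: 0.997
grasp_force: 0.0
```

Call:
{"fn": "move_arm", "kwargs": {
  "targets": [
    [[100, 0.06, 0, 0, 0], [100, 0.06, 0, 0, 0], [100, 0.06, 0, 0, 0], [100, 0.05, 0, 0, 0], [100, 0.03, 0, 0, 0]]
  ]
}}

```text
time: 8.15
tool_pos: [0.6597, -0.1071, 0.143]
tool_rot: [0.0, 0.93, -0.367, 0.001]
contact_force: [-0.8, 0.6, 1.0]
gripper_width: 0.999
grasp_force: 0.0
```

```bash
cat > go.py <<'E'
import sys
from h import *
# usage: x y theta(deg): shift in tool axes (units) to reach, and turn
s=state(); w,x,y,z=s["tool_rot"]; th=2*np.arctan2(y,x); X,Y,A=map(float,sys.argv[1:4])
d=(np.array([X,Y])-s["tool_pos"][:2])/.6
def sh(t): return round(d[0]*np.cos(t)+d[1]*np.sin(t),4),round(d[0]*np.sin(t)-d[1]*np.cos(t),4)
print("pos",s["tool_pos"].round(4),"th",np.degrees(th).round(2),"now-axes",sh(th),"turn",((np.degrees(th)-A+180)%360-180)/6,"after-turn",sh(np.radians(A)))
E
python3 go.py .663 -.103 -43.5; python3 - <<'E'
from h import *
S=grab_frame("scene")
cv2.imwrite("pics/c3.png",cv2.resize(S[120:280,220:420],(800,600))[:,:,::-1])
E
```

```text
pos [ 0.6597 -0.1071  0.143 ] th -43.02 now-axes (np.float64(-0.0007), np.float64(-0.0088)) turn 0.07978169523828645 after-turn (np.float64(-0.0007), np.float64(-0.0088))
```

View pics/c3.png

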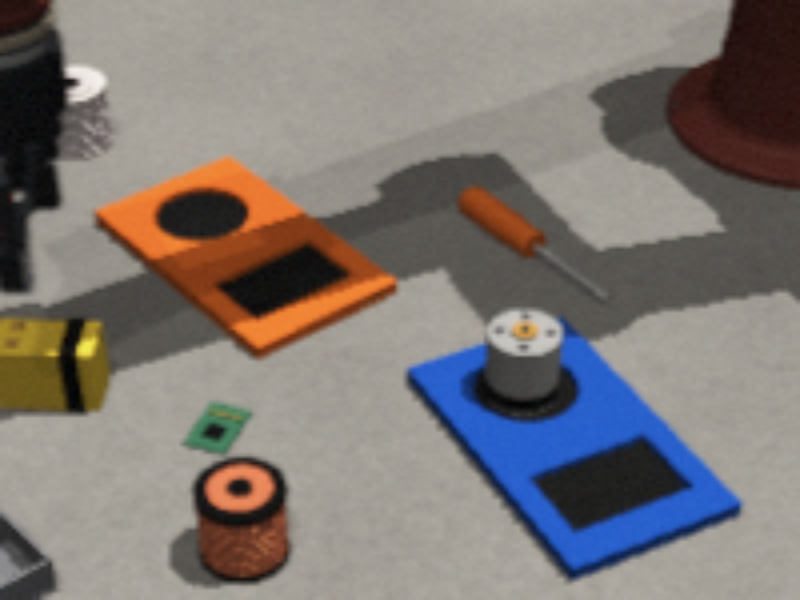

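The motor stands upright and centred in the blue round pocket, at (520,380) in the crop. Next is the yellow pack.

Call:
{"fn": "move_arm", "kwargs": {
  "targets": [
    [[100, 0, -0.0088, 0.03, 0.08], [100, 0, 0, 0.04, 0], [100, 0, 0, 0.045, 0], [100, 0, 0, 0.035, 0], [100, 0, 0, 0.022, 0]]
  ]
}}

```text
time: 8.62
tool_pos: [0.6594, -0.1, 0.0366]
tool_rot: [0.0, 0.929, -0.37, -0.002]
contact_force: [-0.1, 0.0, -0.2]
gripper_width: 1.003
grasp_force: 0.0
```

Call:
{"fn": "move_arm", "kwargs": {
  "targets": [
    [[0, 0, 0, 0, 0], [0, 0, 0, 0, 0], [0, 0, 0, 0, 0], [0, 0, 0, 0, 0], [0, 0, 0, 0, 0]]
  ]
}}

```text
time: 9.03
tool_pos: [0.6626, -0.1013, 0.0423]
tool_rot: [-0.0, 0.929, -0.37, 0.002]
contact_force: [0.4, -0.6, 0.8]
gripper_width: 0.436
grasp_force: 61.5
```

Call:
{"fn": "move_arm", "kwargs": {
  "targets": [
    [[0, 0, 0, 0, 0], [0, 0, 0, 0, 0], [0, 0, 0, 0, 0], [0, 0, 0, 0, 0]]
  ]
}}

```text
time: 9.37
tool_pos: [0.6626, -0.1012, 0.0423]
tool_rot: [-0.0, 0.929, -0.37, 0.002]
contact_force: [-0.6, -0.2, 6.6]
gripper_width: 0.441
grasp_force: 62.1
```

```bash
python3 go.py .4498 .2138 -13.5
```

```text
pos [ 0.6626 -0.1012  0.0423] th -43.41 now-axes (np.float64(-0.6185), np.float64(-0.1376)) turn -4.985721687696771 after-turn (np.float64(-0.4675), np.float64(-0.4278))
```

Call:
{"fn": "move_arm", "kwargs": {
  "targets": [
    [[0, 0, 0, -0.02, 0], [0, 0, 0, -0.04, 0], [0, 0, 0, -0.04, -1], [0, 0, 0, -0.04, -1], [0, 0, 0, -0.027, -1]]
  ]
}}

```text
time: 9.78
tool_pos: [0.661, -0.1008, 0.1421]
tool_rot: [0.0, 0.976, -0.217, 0.001]
contact_force: [-0.0, -0.6, -2.4]
gripper_width: 0.436
grasp_force: 61.3
```

Call:
{"fn": "move_arm", "kwargs": {
  "targets": [
    [[0, 0, 0, 0, -1], [0, 0, 0, 0, -1], [0, -0.0213, -0.0195, 0, 0], [0, -0.0425, -0.0389, 0, 0], [0, -0.0425, -0.0389, 0, 0]]
  ]
}}

```text
time: 10.2
tool_pos: [0.6112, -0.0291, 0.1393]
tool_rot: [-0.0, 0.993, -0.118, -0.001]
contact_force: [0.2, 1.1, -3.2]
gripper_width: 0.437
grasp_force: 61.2
```

Call:
{"fn": "move_arm", "kwargs": {
  "targets": [
    [[0, -0.0425, -0.0389, 0, 0], [0, -0.0425, -0.0389, 0, 0], [0, -0.0425, -0.0389, 0, 0], [0, -0.0425, -0.0389, 0, 0], [0, -0.0425, -0.0389, 0, 0]]
  ]
}}

```text
time: 10.62
tool_pos: [0.5134, 0.1149, 0.1393]
tool_rot: [0.0, 0.993, -0.117, -0.001]
contact_force: [-0.1, 0.9, -3.6]
gripper_width: 0.44
grasp_force: 61.2
```

Call:
{"fn": "move_arm", "kwargs": {
  "targets": [
    [[0, -0.0425, -0.0389, 0, 0], [0, -0.0425, -0.0389, 0, 0], [0, -0.0425, -0.0389, 0, 0], [0, -0.0212, -0.0194, 0, 0], [0, 0, 0, 0, 0]]
  ]
}}

```text
time: 11.03
tool_pos: [0.4445, 0.2162, 0.1391]
tool_rot: [-0.0, 0.993, -0.115, -0.001]
contact_force: [0.4, -0.4, -4.1]
gripper_width: 0.439
grasp_force: 61.4
```

```bash
python3 go.py .4498 .2138 -13.5;python3 - <<'E'
from h import *
S=grab_frame("scene")
cv2.imwrite("pics/c4.png",cv2.resize(S[150:300,290:440],(600,600))[:,:,::-1])
E
```

```text
pos [0.4445 0.2162 0.1391] th -13.18 now-axes (np.float64(0.0095), np.float64(0.0018)) turn 0.05329481658937615 after-turn (np.float64(0.0095), np.float64(0.0018))
```

View pics/c4.png

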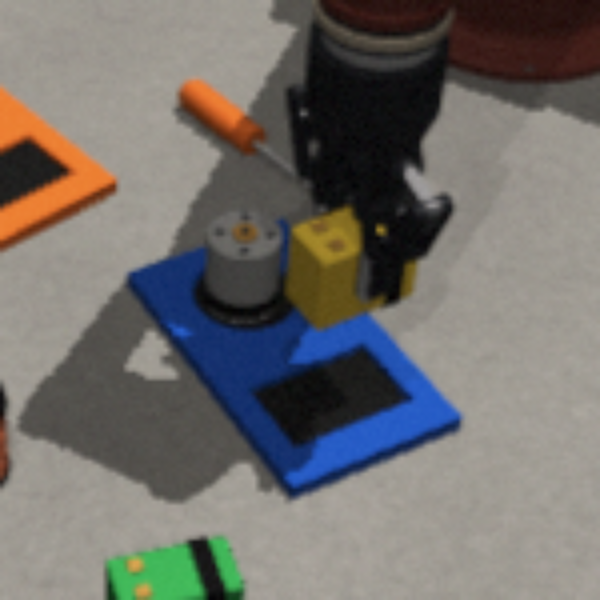

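```bash
python3 - <<'E'
from h import *
S=grab_frame("scene")
c,h=blob(S,(350,190,405,240),(20,110,30),(36,255,255),7)
print(c,h.min(0),h.max(0),ray("scene",c,.1247),cv2.minAreaRect(h))
E
```

```text
[374.90568754 216.04439645] [360 201] [392 231] [[0.4511775  0.21469058]] ((374.5000305175781, 215.00001525878906), (26.568340301513672, 32.771522521972656), 69.44395446777344)
```

Call:
{"fn": "move_arm", "kwargs": {
  "targets": [
    [[0, 0.004, 0.0018, 0.03, 0.05], [0, 0, 0, 0.045, 0], [0, 0, 0, 0.04, 0], [0, 0, 0, 0.02, 0], [0, 0, 0, 0.006, 0]]
  ]
}}

```text
time: 11.55
tool_pos: [0.4481, 0.2108, 0.0524]
tool_rot: [0.001, 0.993, -0.12, -0.003]
contact_force: [-0.9, -0.8, -3.1]
gripper_width: 0.439
grasp_force: 61.3
```

Call:
{"fn": "move_arm", "kwargs": {
  "targets": [
    [[0, 0, 0, 0.004, 0], [0, 0, 0, 0.004, 0], [0, 0, 0, 0.002, 0], [0, 0, 0, 0, 0]]
  ]
}}

```text
time: 11.88
tool_pos: [0.4507, 0.2125, 0.0504]
tool_rot: [-0.0, 0.993, -0.119, 0.001]
contact_force: [-0.2, 0.2, -4.0]
gripper_width: 0.437
grasp_force: 61.3
```

Call:
{"fn": "move_arm", "kwargs": {
  "targets": [
    [[0, 0, 0, 0.002, 0], [0, 0, 0, 0.002, 0], [0, 0, 0, 0.001, 0], [0, 0, 0, 0, 0], [0, 0, 0, 0, 0]]
  ]
}}

```text
time: 12.3
tool_pos: [0.4506, 0.2127, 0.0483]
tool_rot: [-0.0, 0.993, -0.119, 0.001]
contact_force: [-4.0, -0.6, 6.2]
gripper_width: 0.434
grasp_force: 62.7
```

Call:
{"fn": "move_arm", "kwargs": {
  "targets": [
    [[80, 0, 0, 0, 0], [90, 0, 0, 0, 0], [100, 0, 0, 0, 0], [100, 0, 0, -0.02, 0], [100, 0, 0, -0.04, 0]]
  ]
}}

```text
time: 12.72
tool_pos: [0.4474, 0.2116, 0.0802]
tool_rot: [0.001, 0.993, -0.119, -0.003]
contact_force: [0.5, 0.1, -0.5]
gripper_width: 1.002
grasp_force: 0.0
```

Call:
{"fn": "move_arm", "kwargs": {
  "targets": [
    [[100, 0, 0, -0.06, 0], [100, 0, 0, -0.05, 0], [100, 0.0083, 0.0289, 0, 0], [100, 0.0166, 0.0577, 0, 0], [100, 0.0166, 0.0577, 0, 0]]
  ]
}}

```text
time: 13.13
tool_pos: [0.4541, 0.1221, 0.1505]
tool_rot: [-0.0, 0.993, -0.118, 0.002]
contact_force: [0.5, -0.6, -0.5]
gripper_width: 1.001
grasp_force: 0.0
```

Call:
{"fn": "move_arm", "kwargs": {
  "targets": [
    [[100, 0.0166, 0.0577, 0, 0], [100, 0.0166, 0.0577, 0, 0], [100, 0.0166, 0.0577, 0, 0], [100, 0.0166, 0.0577, 0, 0], [100, 0.0166, 0.0577, 0, 0]]
  ]
}}

```text
time: 13.55
tool_pos: [0.4607, -0.0594, 0.1495]
tool_rot: [0.0, 0.993, -0.119, 0.001]
contact_force: [1.0, 0.5, 0.2]
gripper_width: 1.0
grasp_force: 0.0
```

Call:
{"fn": "move_arm", "kwargs": {
  "targets": [
    [[100, 0.0166, 0.0577, 0, 0], [100, 0.0166, 0.0577, 0, 0], [100, 0.0166, 0.0577, 0, 0], [100, 0.0166, 0.0577, 0, 0], [100, 0.0166, 0.0577, 0, 0]]
  ]
}}

```text
time: 13.97
tool_pos: [0.468, -0.2396, 0.1495]
tool_rot: [0.0, 0.993, -0.12, 0.001]
contact_force: [1.3, 0.1, -0.3]
gripper_width: 1.001
grasp_force: 0.0
```

Call:
{"fn": "move_arm", "kwargs": {
  "targets": [
    [[100, 0.0166, 0.0577, 0, 0], [100, 0.0166, 0.0577, 0, 0], [100, 0.0166, 0.0577, 0, 0], [100, 0.0083, 0.0289, 0, 0], [100, 0, 0, 0, 0]]
  ]
}}

```text
time: 14.38
tool_pos: [0.4731, -0.3676, 0.1497]
tool_rot: [0.001, 0.993, -0.121, 0.001]
contact_force: [-0.0, -0.4, 0.8]
gripper_width: 0.997
grasp_force: 0.0
```

```bash
python3 go.py .475 -.3635 -13.5;python3 - <<'E'
from h import *
S=grab_frame("scene")
cv2.imwrite("pics/c5.png",np.hstack([cv2.resize(S[190:290,310:410],(400,400)),cv2.resize(S[110:210,190:290],(400,400))])[:,:,::-1])
E
```

```text
pos [ 0.4731 -0.3676  0.1497] th -13.93 now-axes (np.float64(0.0014), np.float64(-0.0073)) turn -0.0720505610332367 after-turn (np.float64(0.0015), np.float64(-0.0073))
```

View pics/c5.png

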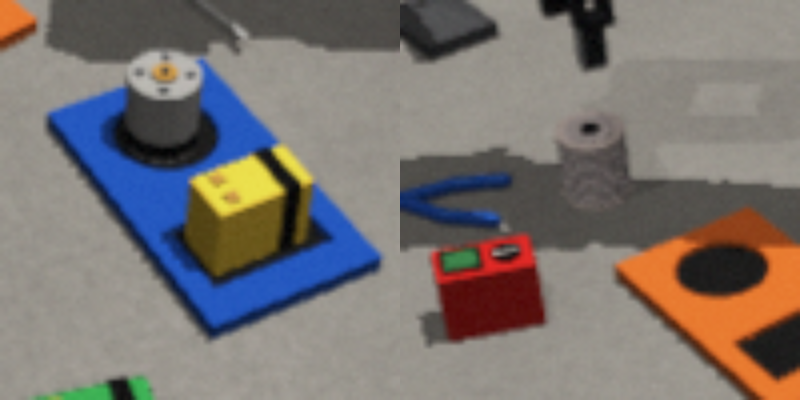

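The yellow pack is down inside the blue rectangular pocket with dark floor showing around it, and its z rise of 6 mm matches. Next is the white spool.

Call:
{"fn": "move_arm", "kwargs": {
  "targets": [
    [[100, 0.0014, -0.0073, 0.03, 0], [100, 0, 0, 0.045, 0], [100, 0, 0, 0.05, 0], [100, 0, 0, 0.036, 0], [100, 0, 0, 0.02, 0]]
  ]
}}

```text
time: 14.85
tool_pos: [0.4737, -0.3566, 0.0368]
tool_rot: [-0.002, 0.993, -0.119, -0.002]
contact_force: [-1.3, 0.0, 0.1]
gripper_width: 0.997
grasp_force: 0.0
```

Call:
{"fn": "move_arm", "kwargs": {
  "targets": [
    [[0, 0, 0, 0, 0], [0, 0, 0, 0, 0], [0, 0, 0, 0, 0], [0, 0, 0, 0, 0], [0, 0, 0, 0, 0]]
  ]
}}

```text
time: 15.27
tool_pos: [0.4762, -0.3603, 0.0418]
tool_rot: [0.001, 0.993, -0.119, 0.001]
contact_force: [0.2, 0.9, 2.6]
gripper_width: 0.641
grasp_force: 63.9
```

Call:
{"fn": "move_arm", "kwargs": {
  "targets": [
    [[0, 0, 0, 0, 0], [0, 0, 0, 0, 0], [0, 0, 0, 0, 0]]
  ]
}}

```text
time: 15.52
tool_pos: [0.4762, -0.3604, 0.0418]
tool_rot: [0.001, 0.993, -0.119, 0.001]
contact_force: [0.0, 2.0, 6.0]
gripper_width: 0.645
grasp_force: 63.9
```

```bash
python3 go.py .4695 -.2006 -13.5
```

```text
pos [ 0.4762 -0.3604  0.0418] th -13.72 now-axes (np.float64(-0.074), np.float64(-0.2561)) turn -0.03601153669764775 after-turn (np.float64(-0.073), np.float64(-0.2563))
```

Call:
{"fn": "move_arm", "kwargs": {
  "targets": [
    [[0, 0, 0, -0.02, 0], [0, 0, 0, -0.04, 0], [0, 0, 0, -0.04, 0], [0, 0, 0, -0.03, 0], [0, -0.0062, -0.0213, -0.01, 0]]
  ]
}}

```text
time: 15.93
tool_pos: [0.4756, -0.349, 0.128]
tool_rot: [0.002, 0.993, -0.12, 0.002]
contact_force: [0.5, -0.7, -1.4]
gripper_width: 0.641
grasp_force: 64.1
```

Call:
{"fn": "move_arm", "kwargs": {
  "targets": [
    [[0, -0.0123, -0.0427, 0, 0], [0, -0.0123, -0.0427, 0, 0], [0, -0.0123, -0.0427, 0, 0], [0, -0.0123, -0.0427, 0, 0], [0, -0.0123, -0.0427, 0, 0]]
  ]
}}

```text
time: 16.35
tool_pos: [0.4681, -0.2115, 0.1234]
tool_rot: [-0.0, 0.993, -0.12, -0.001]
contact_force: [0.1, 0.6, -2.7]
gripper_width: 0.641
grasp_force: 64.2
```

Call:
{"fn": "move_arm", "kwargs": {
  "targets": [
    [[0, -0.0062, -0.0213, 0, 0], [0, 0, 0, 0, 0], [0, 0, 0, 0, 0], [0, 0, 0, 0, 0]]
  ]
}}

```text
time: 16.68
tool_pos: [0.4685, -0.2006, 0.124]
tool_rot: [0.0, 0.993, -0.12, 0.0]
contact_force: [-1.4, 0.1, -2.2]
gripper_width: 0.641
grasp_force: 64.4
```

```bash
python3 go.py .4695 -.2006 -13.5
```

```text
pos [ 0.4685 -0.2006  0.124 ] th -13.74 now-axes (np.float64(0.0016), np.float64(-0.0003)) turn -0.0395036904656744 after-turn (np.float64(0.0016), np.float64(-0.0003))
```

Call:
{"fn": "move_arm", "kwargs": {
  "targets": [
    [[0, 0, 0, 0.03, 0], [0, 0, 0, 0.04, 0], [0, 0, 0, 0.03, 0], [0, 0, 0, 0.014, 0], [0, 0, 0, 0.004, 0]]
  ]
}}

```text
time: 17.1
tool_pos: [0.4671, -0.2, 0.0509]
tool_rot: [-0.001, 0.993, -0.12, -0.002]
contact_force: [-0.3, 0.7, -3.4]
gripper_width: 0.638
grasp_force: 64.4
```

Call:
{"fn": "move_arm", "kwargs": {
  "targets": [
    [[0, 0, 0, 0.003, 0], [0, 0, 0, 0.003, 0], [0, 0, 0, 0.002, 0], [0, 0, 0, 0, 0], [0, 0, 0, 0, 0]]
  ]
}}

```text
time: 17.52
tool_pos: [0.4689, -0.2001, 0.0489]
tool_rot: [0.0, 0.993, -0.119, 0.001]
contact_force: [0.4, -0.3, -3.4]
gripper_width: 0.644
grasp_force: 64.4
```

Call:
{"fn": "move_arm", "kwargs": {
  "targets": [
    [[0, 0, 0, 0.002, 0], [0, 0, 0, 0.001, 0], [0, 0, 0, 0, 0], [0, 0, 0, 0, 0]]
  ]
}}

```text
time: 17.85
tool_pos: [0.4691, -0.2001, 0.0478]
tool_rot: [0.0, 0.993, -0.119, 0.0]
contact_force: [-3.6, 1.8, 4.7]
gripper_width: 0.644
grasp_force: 65.1
```

Call:
{"fn": "move_arm", "kwargs": {
  "targets": [
    [[80, 0, 0, 0, 0], [90, 0, 0, 0, 0], [100, 0, 0, 0, 0], [100, 0, 0, -0.02, 0], [100, 0, 0, -0.04, 0]]
  ]
}}

```text
time: 18.27
tool_pos: [0.4662, -0.1984, 0.08]
tool_rot: [-0.001, 0.993, -0.119, -0.003]
contact_force: [0.5, -1.0, 0.2]
gripper_width: 1.003
grasp_force: 0.0
```

Call:
{"fn": "move_arm", "kwargs": {
  "targets": [
    [[100, 0, 0, -0.06, 0], [100, 0, 0, -0.05, 0.73], [100, 0, 0, 0, 0.73], [100, 0.024, 0.001, 0, 0], [100, 0.0475, 0.0016, 0, 0]]
  ]
}}

```text
time: 18.68
tool_pos: [0.5071, -0.2173, 0.1502]
tool_rot: [0.0, 0.981, -0.195, 0.001]
contact_force: [0.3, 0.4, 0.3]
gripper_width: 0.998
grasp_force: 0.0
```

Call:
{"fn": "move_arm", "kwargs": {
  "targets": [
    [[100, 0.0475, 0.0016, 0, 0], [100, 0.0475, 0.0016, 0, 0], [100, 0.0475, 0.0016, 0, 0], [100, 0.0475, 0.0016, 0, 0], [100, 0.024, 0.001, 0, 0]]
  ]
}}

```text
time: 19.1
tool_pos: [0.6269, -0.272, 0.1494]
tool_rot: [0.0, 0.981, -0.195, 0.001]
contact_force: [-0.6, 0.8, 0.1]
gripper_width: 1.0
grasp_force: 0.0
```

Call:
{"fn": "move_arm", "kwargs": {
  "targets": [
    [[100, 0, 0, 0, 0], [100, 0, 0, 0, 0]]
  ]
}}

```text
time: 19.27
tool_pos: [0.6246, -0.2709, 0.1487]
tool_rot: [-0.0, 0.981, -0.195, -0.0]
contact_force: [0.3, -0.0, -0.3]
gripper_width: 1.003
grasp_force: 0.0
```

```bash
python3 go.py .625 -.271 -22.5
```

```text
pos [ 0.6246 -0.2709  0.1487] th -22.47 now-axes (np.float64(0.0007), np.float64(-0.0001)) turn 0.004506205318307366 after-turn (np.float64(0.0007), np.float64(-0.0001))
```

Descend 108 mm and grasp.

Call:
{"fn": "move_arm", "kwargs": {
  "targets": [
    [[100, 0, 0, 0.03, 0], [100, 0, 0, 0.045, 0], [100, 0, 0, 0.05, 0], [100, 0, 0, 0.036, 0], [100, 0, 0, 0.018, 0]]
  ]
}}

```text
time: 19.68
tool_pos: [0.6212, -0.269, 0.0373]
tool_rot: [-0.001, 0.981, -0.195, -0.003]
contact_force: [-0.0, 0.3, 0.3]
gripper_width: 0.995
grasp_force: 0.0
```

Call:
{"fn": "move_arm", "kwargs": {
  "targets": [
    [[0, 0, 0, 0, 0], [0, 0, 0, 0, 0], [0, 0, 0, 0, 0], [0, 0, 0, 0, 0], [0, 0, 0, 0, 0]]
  ]
}}

```text
time: 20.1
tool_pos: [0.626, -0.2717, 0.0439]
tool_rot: [0.001, 0.981, -0.195, 0.002]
contact_force: [-0.3, 0.1, 4.9]
gripper_width: 0.462
grasp_force: 62.2
```

Call:
{"fn": "move_arm", "kwargs": {
  "targets": [
    [[0, 0, 0, 0, 0], [0, 0, 0, 0, 0], [0, 0, 0, 0, 0], [0, 0, 0, 0, 0]]
  ]
}}

```text
time: 20.43
tool_pos: [0.626, -0.2717, 0.0438]
tool_rot: [0.001, 0.981, -0.195, 0.002]
contact_force: [-0.7, 0.2, 6.3]
gripper_width: 0.464
grasp_force: 62.0
```

```bash
python3 go.py .471 -.0946 -1.8
```

```text
pos [ 0.626  -0.2717  0.0438] th -22.48 now-axes (np.float64(-0.3516), np.float64(-0.174)) turn -3.446527739038776 after-turn (np.float64(-0.2675), np.float64(-0.2869))
```

Call:
{"fn": "move_arm", "kwargs": {
  "targets": [
    [[0, 0, 0, -0.02, 0], [0, 0, 0, -0.04, 0], [0, 0, 0, -0.04, -1], [0, 0, 0, -0.04, -1], [0, 0, 0, -0.02, -1]]
  ]
}}

```text
time: 20.85
tool_pos: [0.6254, -0.2713, 0.1409]
tool_rot: [0.001, 0.999, -0.036, 0.002]
contact_force: [1.3, -0.6, -1.6]
gripper_width: 0.456
grasp_force: 61.2
```

Call:
{"fn": "move_arm", "kwargs": {
  "targets": [
    [[0, 0, 0, 0, -0.45], [0, -0.0167, -0.018, 0, 0], [0, -0.0334, -0.0359, 0, 0], [0, -0.0334, -0.0359, 0, 0], [0, -0.0334, -0.0359, 0, 0]]
  ]
}}

```text
time: 21.27
tool_pos: [0.5553, -0.1923, 0.1367]
tool_rot: [-0.0, 1.0, -0.016, -0.001]
contact_force: [0.3, 0.1, -2.9]
gripper_width: 0.463
grasp_force: 61.2
```

Call:
{"fn": "move_arm", "kwargs": {
  "targets": [
    [[0, -0.0334, -0.0359, 0, 0], [0, -0.0334, -0.0359, 0, 0], [0, -0.0334, -0.0359, 0, 0], [0, -0.0334, -0.0359, 0, 0], [0, -0.0167, -0.018, 0, 0]]
  ]
}}

```text
time: 21.68
tool_pos: [0.4668, -0.0912, 0.1361]
tool_rot: [-0.001, 1.0, -0.015, -0.001]
contact_force: [1.1, 0.4, -2.8]
gripper_width: 0.464
grasp_force: 61.2
```

Call:
{"fn": "move_arm", "kwargs": {
  "targets": [
    [[0, 0, 0, 0, 0], [0, 0, 0, 0, 0]]
  ]
}}

```text
time: 21.85
tool_pos: [0.4691, -0.0931, 0.1371]
tool_rot: [0.0, 1.0, -0.015, 0.0]
contact_force: [0.2, -0.5, -1.9]
gripper_width: 0.463
grasp_force: 61.2
```

```bash
python3 go.py .471 -.0946 -1.8;python3 - <<'E'
from h import *
S=grab_frame("scene")
cv2.imwrite("pics/c6.png",cv2.resize(S[100:220,220:340],(600,600))[:,:,::-1])
E
```

```text
pos [ 0.4691 -0.0931  0.1371] th -1.72 now-axes (np.float64(0.0032), np.float64(0.0024)) turn 0.013164964323512626 after-turn (np.float64(0.0032), np.float64(0.0024))
```

View pics/c6.png

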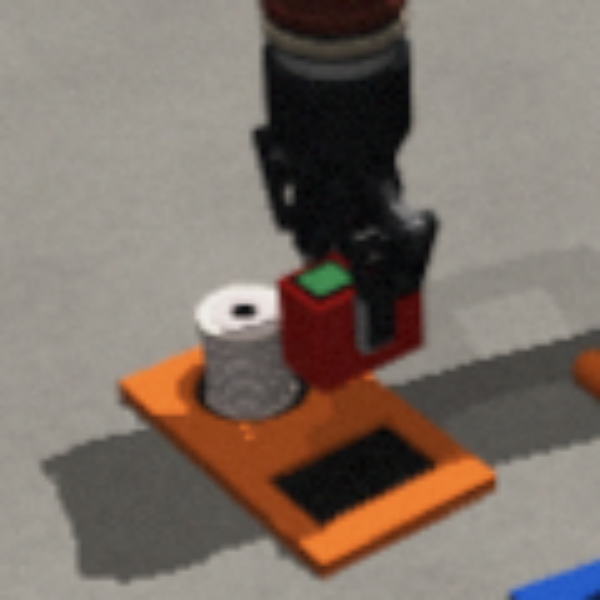

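The spool stands in the orange round pocket at (250,400), and the meter hangs level above the rectangular pocket at (355,470). I'll lower it.

Call:
{"fn": "move_arm", "kwargs": {
  "targets": [
    [[0, 0.003, 0.0024, 0.03, 0], [0, 0, 0, 0.045, 0], [0, 0, 0, 0.038, 0], [0, 0, 0, 0.018, 0], [0, 0, 0, 0.006, 0]]
  ]
}}

```text
time: 22.32
tool_pos: [0.4701, -0.0951, 0.0523]
tool_rot: [-0.001, 1.0, -0.016, -0.002]
contact_force: [-1.0, 0.3, -2.6]
gripper_width: 0.461
grasp_force: 61.2
```

Call:
{"fn": "move_arm", "kwargs": {
  "targets": [
    [[0, 0, 0, 0.003, 0], [0, 0, 0, 0.003, 0], [0, 0, 0, 0.002, 0], [0, 0, 0, 0, 0], [0, 0, 0, 0, 0]]
  ]
}}

```text
time: 22.73
tool_pos: [0.472, -0.0953, 0.0509]
tool_rot: [0.0, 1.0, -0.015, 0.001]
contact_force: [-0.2, 0.1, -1.6]
gripper_width: 0.463
grasp_force: 61.2
```

Call:
{"fn": "move_arm", "kwargs": {
  "targets": [
    [[0, 0, 0, 0.002, 0], [0, 0, 0, 0.001, 0], [0, 0, 0, 0, 0], [0, 0, 0, 0, 0]]
  ]
}}

```text
time: 23.07
tool_pos: [0.472, -0.0953, 0.0498]
tool_rot: [0.0, 1.0, -0.015, 0.001]
contact_force: [-4.5, 1.8, 5.7]
gripper_width: 0.463
grasp_force: 62.3
```

Call:
{"fn": "move_arm", "kwargs": {
  "targets": [
    [[80, 0, 0, 0, 0], [90, 0, 0, 0, 0], [100, 0, 0, 0, 0], [100, 0, 0, -0.02, 0], [100, 0, 0, -0.04, 0]]
  ]
}}

```text
time: 23.48
tool_pos: [0.4688, -0.0941, 0.0819]
tool_rot: [-0.001, 1.0, -0.016, -0.003]
contact_force: [0.0, -1.0, 0.2]
gripper_width: 1.001
grasp_force: 0.0
```

Call:
{"fn": "move_arm", "kwargs": {
  "targets": [
    [[100, 0, 0, -0.06, 0], [100, 0, 0, -0.06, 0], [100, 0, 0.03, -0.05, 0], [100, 0, 0.06, -0.02, 0], [100, 0, 0.06, 0, 0]]
  ]
}}

```text
time: 23.9
tool_pos: [0.4709, -0.1866, 0.2046]
tool_rot: [0.003, 1.0, -0.014, 0.005]
contact_force: [0.8, 0.0, -0.4]
gripper_width: 0.998
grasp_force: 0.0
```

Call:
{"fn": "move_arm", "kwargs": {
  "targets": [
    [[100, 0, 0.06, 0, 0], [100, 0, 0.06, 0, 0], [100, 0, 0.06, 0, 0], [100, 0, 0.06, 0, 0], [100, 0, 0.06, 0, 0]]
  ]
}}

```text
time: 24.32
tool_pos: [0.4626, -0.3667, 0.1992]
tool_rot: [0.0, 1.0, -0.016, 0.0]
contact_force: [0.5, -0.1, 0.0]
gripper_width: 1.004
grasp_force: 0.0
```

Call:
{"fn": "move_arm", "kwargs": {
  "targets": [
    [[100, 0, 0.06, 0, 0], [100, 0, 0.04, 0, 0], [100, 0, 0.02, 0, 0], [100, 0, 0, 0, 0], [100, 0, 0, 0, 0]]
  ]
}}

```text
time: 24.73
tool_pos: [0.4607, -0.4363, 0.1983]
tool_rot: [-0.0, 1.0, -0.016, -0.0]
contact_force: [0.1, 0.4, 0.1]
gripper_width: 0.997
grasp_force: 0.0
```

```bash
python3 - <<'E'
from h import *
S=grab_frame("scene");T=grab_frame("top")
a=cv2.resize(S[150:330,220:440],(733,600),interpolation=cv2.INTER_CUBIC);b=cv2.resize(T[120:245,225:425],(800,500),interpolation=cv2.INTER_CUBIC)
cv2.imwrite("pics/c7.png",a[:,:,::-1]);cv2.imwrite("pics/c8.png",b[:,:,::-1])
E
```

```text
(no output)
```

View pics/c7.png

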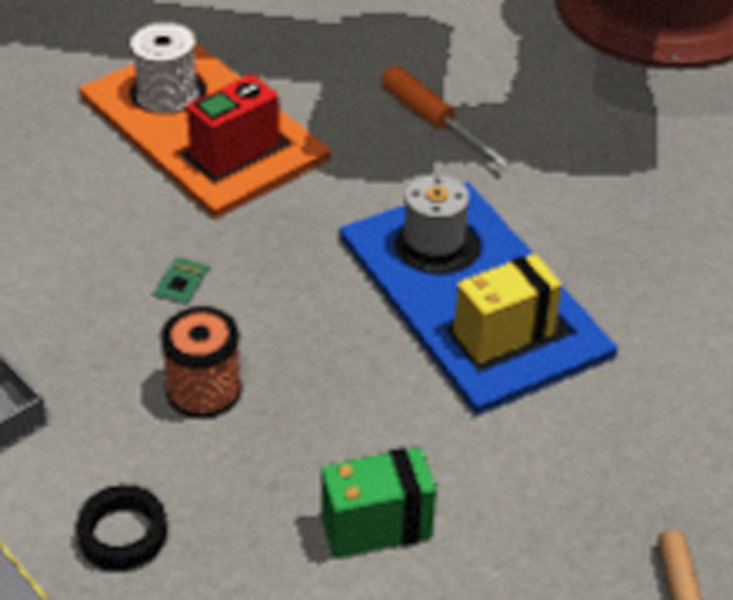

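View pics/c8.png

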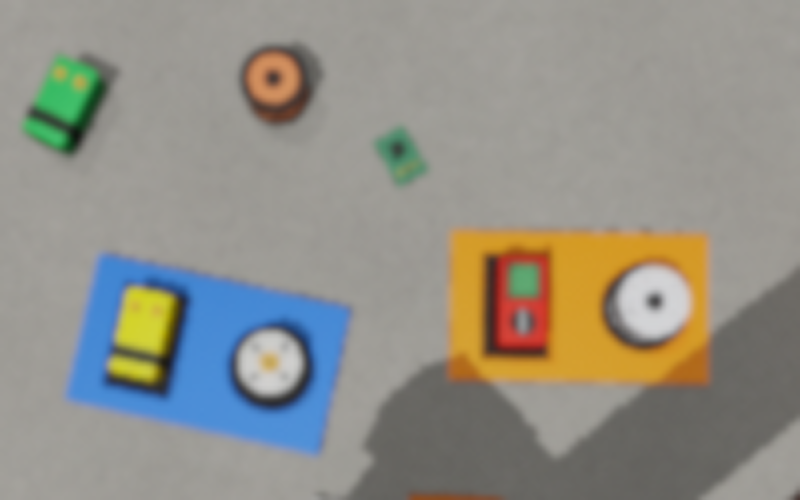

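All four things are upright in their pockets: the motor at (436,215) and yellow pack at (508,308) in blue, the spool at (165,70) and meter at (235,125) in orange. The green pack and copper spool are undisturbed.

```bash
python3 -c "
from plant import job; print(job.job_done())"
```

```text
the job is handed in; nothing more can be done
None
```

Both kits are made up and the job is handed in at about 25 s: motor and yellow pack in the blue tray, white spool and red meter in the orange tray, with the green pack and copper spool left where they stood.

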